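Start the contact grill's preheat on its wind-up timer

TASK

Start the contact grill's preheat: first lower its lid gently until the plates are fully closed, then wind the timer's winged key clockwise all the way to its stop, so that the spring is fully wound, and turn it back to 20 minutes. Leave the round thermostat knob as it is set and do not disturb the mills or the scoop beside the grill.

Things in the scene. Friction and masses are not known exactly. Their poses are not given: they have to be found in the camera images.
- grill: Stainless contact grill, fixed, 280 (x) x 390 (y) mm over all. Origin: centre of its underside, on the table; x to its back, y to its left, z up. Plates and lid on the left (middle at y = +107 mm), control console on the right (y = -190 to +6 mm, top at z = 97 mm). On the console, at x = -75 mm, sit the timer and the thermostat side by side, 100 mm apart; either may be the left one.
- lid (a joint): Hinge of the grill's lid: 0 = fully closed, grows as the lid opens upward (rad, at most 1.15). The lid is balanced: it stays where it is left.
- lid_hinge (a point): Middle of the lid's hinge line, at the back of the grill, 118 mm above the table; the hinge line runs along the grill's y axis.
- lid_handle (a point): Middle of the lid's black handle bar: round, 16 mm thick, along the grill's y axis, 110 mm clear between its two arms, its axis 40 mm in front of the lid's front edge. Lid closed: the bar is 277 mm in front of the hinge line and 14 mm above it. The lid is 166 mm wide (y); its top, closed, is 156 mm above the table. Axes turn with the lid.
- timer_key (a joint): Angle of the spring timer's winged key (rad): 0 = run down, 4.712 (270 degrees) = the stop, fully wound, 30 minutes. Grows clockwise seen from above, 9 degrees (0.157 rad) a minute. The spring resists more the further it is wound (about 0.1 N m at the end); the key stays where it is left and can be turned back.
- timer_grip (a point): Point on the vertical axis of the timer's key at mid-height, 27 mm above the console. The key is a black bar 44 mm long, 14 mm thick, 28 mm tall (top 12 mm above this point), with flat sides and ends, on a round skirt of 29 mm radius (top 16 mm below this point). x points along the bar to its pointing end, which bears a white line, and turns with the key; z up.
- timer: The timer's flat aluminium dial on the console, 87 mm across, fixed; origin at the centre of its underside, on the key's axis; x to the zero mark, z up. 31 black marks, one a minute, every fifth one longer and thicker; the zero is a triple mark at the side toward the grill's back, and the minutes run clockwise from it.
- thermostat_mark (a point): End of the white line on top of the thermostat's smooth round black knob (34 to 43 mm across, 24 mm tall), 17 mm from its axis. To be left as it is.
- mill_1: Small glass mill, 44 mm across, 90 mm tall, standing on the table; origin at the centre of its underside. Bystander.
- mill_2: Another such mill. Bystander.
- mill_3: Another such mill. Bystander.
- scoop: Portion scoop, steel bowl with a round handle, 58 x 220 x 28 mm, lying flat on the table to the right of the grill; origin at the centre of its underside. Bystander.

How it is judged:
By the outcome, as a careful person would: the job done as asked, in the order asked, and still so for the second after the job is handed in, with the robot touching nothing.
It also fails if it takes over 72 s, if anything falls off the work surface, if the arm or the gripper's body presses on something with over 40 N, if the wrist force passes 120 N, or if a joint passes its speed limit or range.

ROBOT

A 6-joint arm with a two-finger parallel gripper is mounted at the origin on a cart in front of the work surface, level with it; the furniture and walls round the work are solid. World frame = base frame: x ahead of the robot, y to its left, z up, the work surface at z = 0. Lengths are in m, angles in rad, forces in N, time in s.
With the tool pointing down it reaches from about 0.325 to 0.775 m from the base axis. Payload 9.3 kg.
Tool frame: the origin (TCP) lies on the centre line of the jaws, within the pads' length; the fingertips stand ctrl.finger_overhang ahead of it and the grasp point (between the pads) lies 2 mm behind it (ctrl.finger_overhang is the distance from the TCP to the fingertips, in m); z points along the fingers, y is the line along which they close (so a half turn about z gives the same grasp; the last joint's range is limited). The gripper opens to 85 mm and grips with 20 to 120 N. Pads are 22 mm wide; open, the fingers measure 114 mm over their backs; the gripper's body (76 mm by 85 mm) begins 54 mm behind the grasp point. The pads swing forward as they close: fully open they stand 13 mm farther back than shut.
Start: joints at [1.114, 0.259, 0.021, 1.334, 0, 1.418], TCP at [0.165, 0.525, 0.248] pointing down, gripper open.
Joint ranges: [-3.04, 3.04], [-0.91, 1.82], [-1.04, 1.36], [-1.92, 1.95], [-1.52, 1.45], [-3.14, 3.14]. Speed limits (rad/s): [2.22, 2.22, 2.79, 3.14, 3.14, 3.14].

INTERFACE

Orientations are given as a unit quaternion [w, x, y, z].
In Python, from bench import ctrl, fingers, solver, state, eyes, ticket gives the robot as it stands. Calls block until the motion is done:
- ctrl.move_to(position, orientation): joint-space move of the TCP to a pose.
- ctrl.line_to(position, frame=None, v=0.15, guard=None): straight line of the TCP; frame=None keeps the orientation; v is the mean speed in m/s. With guard (N) it stops when the force on the tool has changed by that much, and returns True; else False.
- ctrl.movej(angles): joint-space move.
- fingers.gripper_open() and fingers.clamp(force=None): open the fingers fully, or close them until they stop; force is the grip in N (None keeps the last).
- ctrl.dwell(seconds).
- solver.inverse_kinematics(position, orientation): joint angles nearest the present ones, or None.
- state(): the state.
- eyes.capture(name): name is "side" or "top" or "wrist"; returns a dict with "img" (420x560x3 uint8, blue, green, red), "depth" (420x560 float32, m along the optical axis (not along the pixel's ray), 0 where there is no reading), "fovy" (degrees; the focal length in pixels is half the picture's height over the tangent of half this angle, whatever the lens; pixels are square), "cx", "cy" (the principal point, pixels), "k1" (the pictures are not rectified: a ray, as slopes to the right and down, at radius r is drawn at 1 + k1 r^2 times it, then the intrinsics apply), "eye" and "orientation" of the camera in the world. Camera axes: x right, y down, z forward; pixel columns grow to the right and rows downward; lengths in m; the calibration is good to about 2 mm. A picture is of the moment at which its call begins.
A pose or a line that the arm cannot do raises ctrl.Unreachable and nothing moves.
- ticket.finish_job(): hands the job in; it is judged then, once.
The state is a dict: "t": time; "qpos": joint angles; "qd": joint speeds; "tau": joint torques, N m; "position": TCP position; "eef_rot": TCP orientation; "contact_force": force on the tool from outside, world axes, zero at the start; "moment": the same for the moment, N m; "width": opening from 0.0 (shut) to 1.0 (fully open); "gripper_force": force on a finger pad.
Only numpy, scipy, OpenCV 4.12 (cv2) and the standard library are available. Lean on these libraries where they do the work, as an engineer would, in place of code of your own. Each camera call takes 0.05 s, during which the arm holds its last target. There are 200 camera calls.

## Working session

There is one attempt and no reset: what is moved stays moved. The work goes in short steps, each a Python script; the robot and the scene stay as the last script left them, time stands still between calls to the robot, and variables do not carry over. Pictures are saved under pics/ and viewed, at most 10 in all, crops included, and the job is handed in when it is done.

```bash
ls; mkdir -p pics
cat > h.py <<'E'
import numpy as np, cv2
from scipy.spatial.transform import Rotation as R
def rot(q): return R.from_quat([q[1],q[2],q[3],q[0]]).as_matrix()
def cap(eyes,n,f=None):
    c=eyes.capture(n)
    if f: cv2.imwrite(f'pics/{f}.png',c['img'])
    np.save(f'{f or n}.npy',c,allow_pickle=True)
    return c
def load(f): return np.load(f+'.npy',allow_pickle=True).item()
def rays(c,px):
    px=np.asarray(px,float).reshape(-1,2); h=c['img'].shape[0]
    f=h/2/np.tan(np.radians(c['fovy'])/2)
    d=(px-[c['cx'],c['cy']])/f; u=d.copy()
    for _ in range(20): u=d/(1+c['k1']*(u**2).sum(1,keepdims=True))
    return np.c_[u,np.ones(len(u))]
def onplane(c,px,z):
    d=rays(c,px)@rot(c['orientation']).T; e=np.array(c['eye'])
    return e+d*((z-e[2])/d[:,2])[:,None]
def bydepth(c,px):
    px=np.asarray(px).reshape(-1,2).astype(int)
    D=c['depth'][px[:,1],px[:,0]]
    return np.array(c['eye'])+(rays(c,px)*D[:,None])@rot(c['orientation']).T
def tri(c1,p1,c2,p2):
    d1=rot(c1['orientation'])@rays(c1,p1)[0]; d2=rot(c2['orientation'])@rays(c2,p2)[0]
    A=np.c_[d1,-d2]; e1,e2=np.array(c1['eye']),np.array(c2['eye'])
    s=np.linalg.lstsq(A,e2-e1,rcond=None)[0]
    a,b=e1+s[0]*d1,e2+s[1]*d2
    return (a+b)/2,np.linalg.norm(a-b)
E
python3 - <<'E'
from bench import ctrl,fingers,solver,state,eyes,ticket
from h import *
a=cap(eyes,'top','top0');b=cap(eyes,'side','side0')
w=cap(eyes,'wrist','wrist0')
for c in(a,b,w): print(c['fovy'],c['eye'],c['orientation'],c['k1'],c['cx'],c['cy'])
s=state();print(s['t'],s['eef_rot'],ctrl.finger_overhang,s['contact_force'],s['width'])
E
```

```text
pics
53.556272556496516 [ 0.45701341 -0.10114555  0.9479402 ] [-0.02950833  0.71670114 -0.69529405  0.04511018] 0.016192963050565144 275.35526371771124 205.63293976170715
45.68718598955891 [ 0.07623132 -0.45332608  1.04333666] [-0.245687    0.85645387 -0.43411078  0.13293796] 0.04857308207596558 283.3414208802873 214.2813723401245
68.1209266659353 [0.09718601 0.5453577  0.37270845] [0.11372975 0.79764503 0.58647526 0.08291394] 0.011505573017132387 284.4337339282779 210.85301350613804
0.15 [-1.55871648e-04  1.51312509e-01  9.88485859e-01 -4.54922662e-04] 0.017 [ 0.50655154  0.64242362 -0.07340212] 0.9992215186410727
```

View pics/top0.png

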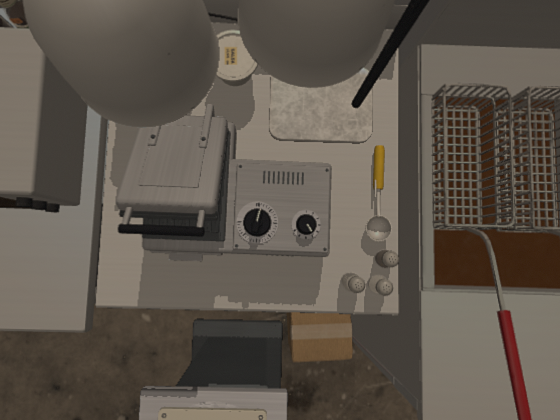

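View pics/side0.png

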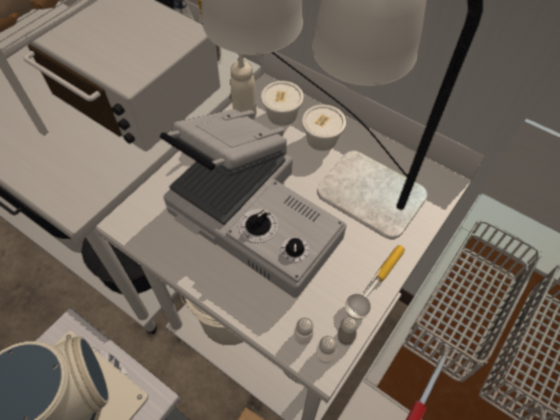

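The top view shows the timer as the left dial at (257,222), the thermostat at (306,224), the open lid's handle bar from (120,229) to (203,232), and the mills and scoop at lower right. The side view shows the bar from about (163,135) to (213,165) and the timer at (258,224). Two lamp shades hang over the back.

Run:
```python
from h import *
a=load('top0');b=load('side0')
def dark(c,box,th=45):
    x0,y0,x1,y1=box; g=c['img'].max(2)[y0:y1,x0:x1]
    n,l,s,ce=cv2.connectedComponentsWithStats((g<th).astype(np.uint8))
    i=1+np.argmax(s[1:,4]); m=np.argwhere(l==i)[:,::-1]+[x0,y0]
    return m
def ends(m):
    r=cv2.minAreaRect(m.astype(np.float32)); p=cv2.boxPoints(r)
    d=[np.linalg.norm(p[i]-p[(i+1)%4]) for i in range(2)]
    e=[(p[0]+p[3])/2,(p[1]+p[2])/2] if d[0]>d[1] else [(p[0]+p[1])/2,(p[2]+p[3])/2]
    return sorted(e,key=lambda v:v[0]),r
A=dark(a,(105,215,215,245));B=dark(b,(150,120,225,175))
ea,ra=ends(A);eb,rb=ends(B);print('bar px',ea,ra[1],eb,rb[1])
for i in(0,1):print('bar end',tri(a,ea[i],b,eb[i]), bydepth(a,ea[i]))
for n,box in(('timer',(236,200,282,246)),('therm',(290,208,324,240))):
    m=dark(a,box); print(n,m.mean(0),len(m),bydepth(a,m.mean(0)),onplane(a,m.mean(0),.12))
for n,p in dict(consTL=(237,163),consTR=(329,163),consBR=(327,252),consBL=(236,252)).items(): print(n,bydepth(a,p),onplane(a,p,.097))
for n,p in dict(sh1=(140,100),sh1b=(130,120),sh2=(310,80),rod=(360,100),rod2=(415,15),plate=(320,130)).items(): print(n,bydepth(a,p))
for n,p in dict(s1=(245,35),s2=(365,65),m1=(304,326),m2=(327,344),m3=(349,326),lidtop=(220,125),lidback=(280,145)).items(): print('side',n,bydepth(b,p))
for n,p in dict(m1=(356,284),m2=(384,287),m3=(390,259),bowl=(378,228),lid=(170,165)).items(): print(n,bydepth(a,p))
```

```text
bar px [array([119.00001, 227.5    ], dtype=float32), array([214. , 227.5], dtype=float32)] (94.99998474121094, 24.999996185302734) [array([164.68584, 129.78761], dtype=float32), array([212.04866, 171.23009], dtype=float32)] (62.93421936035156, 15.710041046142578)
bar end (array([0.48636795, 0.12473645, 0.2950062 ]), np.float64(0.005642020199138858)) [[0.48597297 0.13154129 0.28240492]]
bar end (array([ 0.48437351, -0.01018035,  0.26890647]), np.float64(0.017176039475488104)) [[0.49973214 0.00502095 0.09763757]]
timer [256.66420664 222.71771218] 542 [[ 0.50997073 -0.08100905  0.13681141]] [[ 0.50967906 -0.0819606   0.12      ]]
therm [305.3465704  223.88447653] 277 [[ 0.5118483  -0.17801728  0.12326638]] [[ 0.51032042 -0.1790521   0.12      ]]
consTL [[ 0.63670788 -0.03546684  0.08324097]] [[ 0.63384859 -0.03651192  0.097     ]]
consTR [[ 0.66087696 -0.24204022  0.00174368]] [[ 0.64035343 -0.22785595  0.097     ]]
consBR [[ 0.45582311 -0.22648183  0.09796637]] [[ 0.45582175 -0.22662432  0.097     ]]
consBL [[ 0.45031197 -0.04029225  0.07835379]] [[ 0.45045566 -0.0415971   0.097     ]]
sh1 [[0.60856629 0.03462735 0.52309051]]
sh1b [[0.6031706  0.06187974 0.46939769]]
sh2 [[ 0.65992265 -0.14794316  0.46990825]]
rod [[ 0.78803796 -0.29730927  0.07114765]]
rod2 [[ 0.78830301 -0.29916365  0.4009893 ]]
plate [[ 0.73324157 -0.21748821  0.01943807]]
side s1 [[0.61855825 0.01108783 0.48831034]]
side s2 [[ 0.67525097 -0.19121233  0.49041555]]
side m1 [[ 0.3867208  -0.29527805  0.08996146]]
side m2 [[ 0.38396271 -0.35162626  0.08868349]]
side m3 [[ 0.43931992 -0.36717119  0.09090834]]
side lidtop [[0.61101896 0.09244769 0.22100574]]
side lidback [[ 0.68331367 -0.01841925  0.16393486]]
m1 [[ 0.3923362  -0.28904055  0.08497722]]
m2 [[ 0.38820338 -0.34570998  0.0885799 ]]
m3 [[ 0.44533232 -0.35834915  0.08777039]]
bowl [[ 0.51367165 -0.3567558   0.00115907]]
lid [[0.59903182 0.06999481 0.22804541]]
```

Run:
```python
from bench import ctrl,fingers,solver,state,eyes,ticket
from h import *
a=load('top0');b=load('side0')
for p in[(20,100),(20,195),(60,150),(95,180),(40,205)]: print('oven',bydepth(a,p))
for p in[(140,123),(165,122),(100,110),(290,82),(330,80),(200,95)]: print('sh',bydepth(a,p))
D=a['depth'];ys,xs=np.mgrid[0:420:4,0:560:4];P=bydepth(a,np.c_[xs.ravel(),ys.ravel()])
m=(P[:,2]>.33)&(P[:,2]<.9)&(D[ys.ravel(),xs.ravel()]>0);Q=P[m];print('high pts: min x',Q[:,0].min(),'y',Q[:,1].min(),Q[:,1].max(),'zmin',Q[:,2].min())
y=0.0315
def q(yaw,tilt=0): 
    r=R.from_euler('z',yaw)*R.from_euler('y',tilt)*R.from_euler('x',np.pi); v=r.as_quat(); return [v[3],v[0],v[1],v[2]]
w=load('wrist0');s=state();T=rot(s['eef_rot']);print('cam in tool',T.T@(np.array(w['eye'])-s['position']), T.T@rot(w['orientation']))
for n,p in dict(up=[.165,.50,.42],bar=[.47,.065,.40],tim=[.51,-.082,.30],tim2=[.51,-.082,.14]).items():
  for k in range(-4,5):
    o=q(y+k*np.pi/4); j=solver.inverse_kinematics(p,o); print(n,k,None if j is None else np.round(j,2))
```

```text
oven [[0.70463351 0.33509133 0.22959156]]
oven [[0.53913536 0.32675656 0.21826533]]
oven [[0.63690326 0.30101694 0.1474184 ]]
oven [[0.60039316 0.28318798 0.01988222]]
oven [[0.52974446 0.33272001 0.14147465]]
sh [[0.60235433 0.05256921 0.46160189]]
sh [[0.60657855 0.02477898 0.45542955]]
sh [[0.61033287 0.09286867 0.47995555]]
sh [[ 0.66262112 -0.12481731  0.45532887]]
sh [[ 0.66286424 -0.17258595  0.4651396 ]]
sh [[ 0.63928244 -0.0168024   0.46228265]]
high pts: min x 0.6011503047736755 y -0.30739663221024816 0.12909063622660844 zmin 0.33315748170930715
cam in tool [ 0.07040348 -0.00048025 -0.12487423] [[ 8.34338204e-04 -9.60334132e-01 -2.78850601e-01]
 [ 9.99999636e-01  8.51767174e-04  5.86579680e-05]
 [ 1.81184540e-04 -2.78850549e-01  9.60334493e-01]]
up -4 [1.09 0.23 0.42 1.76 0.   1.06]
up -3 [1.09 0.23 0.42 1.76 0.   0.28]
up -2 [ 1.09  0.23  0.42  1.76  0.   -0.51]
up -1 [ 1.09  0.23  0.42  1.76  0.   -1.3 ]
up 0 [ 1.09  0.23  0.42  1.76  0.   -2.08]
up 1 [ 1.09  0.23  0.42  1.76  0.   -2.87]
up 2 [1.09 0.23 0.42 1.76 0.   2.63]
up 3 [1.09 0.23 0.42 1.76 0.   1.85]
up 4 [1.09
[... 535 characters left out ...]
9  0.06  1.44  0.   -1.92]
tim -1 [-0.32  0.19  0.06  1.44  0.   -2.71]
tim 0 [-0.32  0.19  0.06  1.44  0.    2.79]
tim 1 [-0.32  0.19  0.06  1.44  0.    2.  ]
tim 2 [-0.32  0.19  0.06  1.44  0.    1.22]
tim 3 [-0.32  0.19  0.06  1.44  0.    0.43]
tim 4 [-0.32  0.19  0.06  1.44  0.   -0.35]
tim2 -4 [-0.32  0.26 -0.26  1.05  0.   -0.35]
tim2 -3 [-0.32  0.26 -0.26  1.05  0.   -1.14]
tim2 -2 [-0.32  0.26 -0.26  1.05  0.   -1.92]
tim2 -1 [-0.32  0.26 -0.26  1.05  0.   -2.71]
tim2 0 [-0.32  0.26 -0.26  1.05  0.    2.79]
tim2 1 [-0.32  0.26 -0.26  1.05  0.    2.  ]
tim2 2 [-0.32  0.26 -0.26  1.05  0.    1.22]
tim2 3 [-0.32  0.26 -0.26  1.05  0.    0.43]
tim2 4 [-0.32  0.26 -0.26  1.05  0.   -0.35]
```

```bash
cat >> h.py <<'E'
def q(yaw,tilt=0):
    v=(R.from_euler('z',yaw)*R.from_euler('y',tilt)*R.from_euler('x',np.pi)).as_quat(); return [v[3],v[0],v[1],v[2]]
Y=0.0315
E
python3 - <<'E'
from bench import ctrl,fingers,solver,state,eyes,ticket
from h import *
ctrl.move_to([.165,.50,.42],q(Y+np.pi))
ctrl.move_to([.42,.065,.42],q(Y+np.pi)); cap(eyes,'wrist','w1')
ctrl.move_to([.47,-.05,.40],q(Y+np.pi)); cap(eyes,'wrist','w2')
ctrl.move_to([.49,-.10,.34],q(Y+np.pi)); cap(eyes,'wrist','w3')
print(state()['t'])
cv2.imwrite('pics/cmb.png',np.hstack([cv2.resize(load(f)['img'],(400,300)) for f in('w1','w2')]))
E
```

```text
3.85
```

View pics/cmb.png

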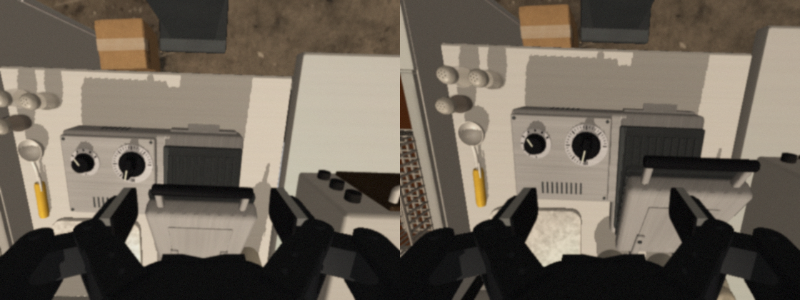

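View pics/w3.png

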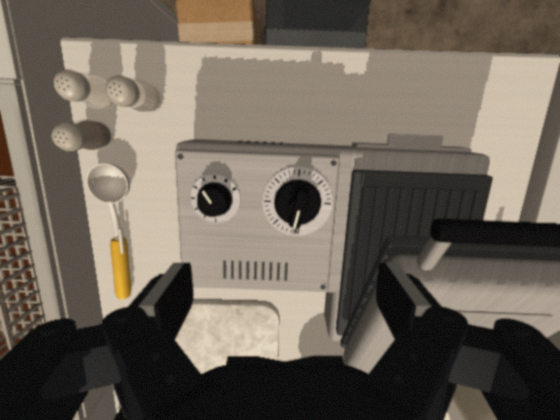

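The wrist views show the bar at (152..253,192) in the left half. In w3 the timer skirt is at (297,200) with its white line ending at (295,232), close to zero. The thermostat is at (213,199), with its line pointing up-left.

Run:
```python
from h import *
W={k:load(k) for k in('w1','w2','w3')}
def comp(c,box,f):
    x0,y0,x1,y1=box; g=f(c['img'].astype(int)[y0:y1,x0:x1]).astype(np.uint8)
    n,l,s,ce=cv2.connectedComponentsWithStats(g); i=1+np.argmax(s[1:,4])
    return (np.argwhere(l==i)[:,::-1]+[x0,y0]),s[i]
dk=lambda t:(lambda g:g.max(2)<t); br=lambda t:(lambda g:g.min(2)>t)
# bar
E={}
for k,box in(('w1',(205,245,362,290)),('w2',(335,212,505,245))):
    c=W[k]; m,s=comp(c,box,dk(40)); 
    xs=m[:,0]; lo,hi=xs.min(),xs.max()
    # centreline using columns
    cl=np.array([[x,np.median(m[m[:,0]==x,1])] for x in range(lo+4,hi-4)]); p=np.polyfit(cl[:,0],cl[:,1],1)
    E[k]=[(lo,np.polyval(p,lo)),(hi,np.polyval(p,hi))]; print(k,s,E[k])
pts=[tri(W['w1'],E['w1'][i],W['w2'],E['w2'][i]) for i in(0,1)];print('bar',pts)
# timer skirt
T={}
for k,box in(('w1',(155,205,212,255)),('w2',(235,180,288,230)),('w3',(262,165,335,240))):
    c=W[k]; m,s=comp(c,box,dk(60)); h=cv2.convexHull(m.astype(np.int32)); el=cv2.minEnclosingCircle(h)
    T[k]=m.mean(0); print(k,'skirt',s,T[k],el,onplane(c,el[0],.108),'depth',bydepth(c,el[0]))
c=W['w3']
m,s=comp(c,(285,203,305,230),br(110)); print('line',s,m.min(0),m.max(0)); P=onplane(c,m,.136)
v=np.linalg.svd(P[:,:2]-P[:,:2].mean(0))[2][0]; v*=np.sign(v[0]); print('white line',P.mean(0),P[np.argmin(P[:,0])],P[np.argmax(P[:,0])],'yaw',np.arctan2(v[1],v[0]))
# console edges at .097
for k,p in dict(fl=(181,156),fr=(334,162),bl=(184,287),brr=(323,287)).items(): print(k,onplane(c,p,.097),bydepth(c,p))
# dial outer: bright ring
hs=cv2.HoughCircles(cv2.GaussianBlur(cv2.cvtColor(c['img'],6),(3,3),0),cv2.HOUGH_GRADIENT,1,40,param1=120,param2=25,minRadius=15,maxRadius=42);
for x in hs[0]: print('circ',x,onplane(c,x[:2],.1))
i=c['img'][155:248,245:350]; cv2.imwrite('pics/dial.png',cv2.resize(i,None,fx=6,fy=6,interpolation=cv2.INTER_CUBIC))
```

```text
w1 [   5   11  145   27 2623] [(np.int64(210), np.float64(265.2596011640665)), (np.int64(354), np.float64(270.8379609751443))]
w2 [   0    0  169   33 3505] [(np.int64(335), np.float64(226.05217391304353)), (np.int64(503), np.float64(233.63043478260875))]
bar [(array([ 0.487143  , -0.00564643,  0.26757416]), np.float64(0.0011189115194506563)), (array([0.48477586, 0.13349709, 0.2775747 ]), np.float64(0.0013181044973985042))]
w1 skirt [ 12   8  36  38 952] [184.41491597 229.50105042] ((183.24249267578125, 231.628173828125), 19.105274200439453) [[ 0.51345734 -0.08273954  0.108     ]] depth [[ 0.50341823 -0.07494968  0.13226944]]
w2 skirt [   6    5   39   41 1115] [260.3264574  202.99192825] ((259.5744934082031, 204.7694091796875), 20.291852951049805) [[ 0.51260634 -0.08365773  0.108     ]] depth [[ 0.50419424 -0.0824001   0.13534121]]
w3 skirt [  13   15   45   48 1528] [297.20091623 201.13939791] ((297.3790283203125, 203.1937255859375), 23.809396743774414) [[ 0.51265358 -0.0834092   0.108     ]] depth [[ 0.50533139 -0.08526347  0.13521078]]
line [ 0  8 15 19 90] [285 211] [299 229]
white line [ 0.52840716 -0.08978702  0.136     ] [ 0.5141996 -0.0837989  0.136    ] [ 0.53567787 -0.09742566  0.136     ] yaw -0.6055256266214499
fl [[ 0.46291698 -0.22163778  0.097     ]] [[ 0.46272044 -0.22109953  0.09865778]]
fr [[ 0.46395881 -0.04191426  0.097     ]] [[ 0.46383603 -0.04207984  0.09801151]]
bl [[ 0.63510651 -0.2278599   0.097     ]] [[ 0.48758728 -0.14193558  0.34854241]]
brr [[ 0.62924409 -0.04376143  0.097     ]] [[ 0.62894824 -0.04384371  0.09751856]]
circ [296.5 202.5  22.4] [[ 0.51391096 -0.08409434  0.1       ]]
circ [213.5 199.5  18. ] [[ 0.51345534 -0.18460855  0.1       ]]
circ [105.5 181.5  18.2] [[ 0.49565895 -0.31162615  0.1       ]]
```

View pics/dial.png

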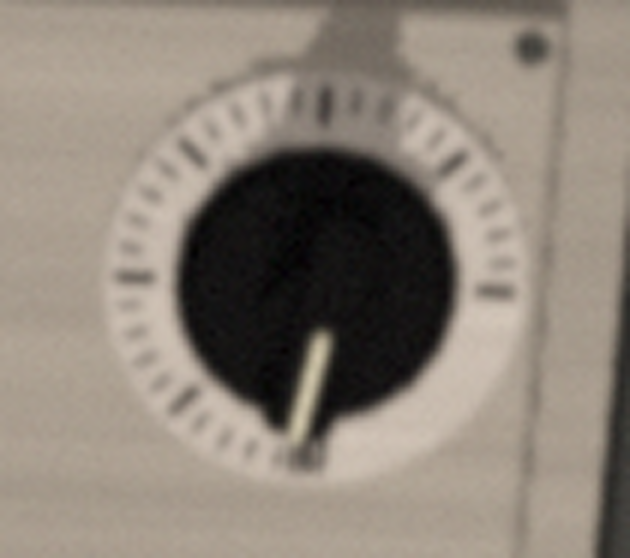

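Run:
```python
from bench import ctrl,fingers,solver,state,eyes,ticket
from h import *
W={k:load(k) for k in('w1','w2','w3')}
print('bar L',tri(W['w1'],(210,265.3),W['w2'],(340,226.3)))
c=W['w3'];P=onplane(c,[(298.8,210.8),(294.3,228.3)],.136);d=P[1]-P[0];print('line',P,'yaw',np.arctan2(d[1],d[0]))
print('dial c',onplane(c,(297.8,201.3),.099),'zero',onplane(c,(245+308/6,155+460/6),.099))
fingers.clamp(20); print('ovh',ctrl.finger_overhang, state()['width'])
t=.3; o=q(Y+np.pi,t); tz=rot(o)[:,2]; print(tz)
tip=np.array([.486,.064,.276+.008]); L=ctrl.finger_overhang
up=tip-tz*L+[0,0,.06]
for p in(up,up-[0,0,.06],np.array([.437,.064,.14])-tz*L): print(p,solver.inverse_kinematics(p,o))
ctrl.move_to(up,o)
print(ctrl.line_to(up-[0,0,.085],v=.03,guard=3)); s=state();print(s['position'],s['contact_force'],s['t'])
tipc=s['position']+tz*L;print('tip',tipc)
```

```text
bar L (array([ 0.48354251, -0.00331089,  0.27639017]), np.float64(0.00030966192558520557))
line [[ 0.51394136 -0.08292762  0.136     ]
 [ 0.5345071  -0.08703481  0.136     ]] yaw -0.19711702429443106
dial c [[ 0.51261268 -0.08253102  0.099     ]] zero [[ 0.55183448 -0.08260639  0.099     ]]
ovh 0.017 0.001042706661456231
[ 0.2953736   0.00930735 -0.95533649]
[0.48097865 0.06384178 0.36024072] [-0.0562765  -0.05920446 -0.10381536  1.2272727   0.02590933 -0.08387488]
[0.48097865 0.06384178 0.30024072] [-0.0562765  -0.05447104 -0.25000342  1.07635122  0.02590933 -0.08387488]
[0.43197865 0.06384178 0.15624072] [-0.06425066 -0.06000795 -0.63611733  0.69598067  0.0282568  -0.09149848]
True
[0.48038186 0.06384858 0.29709439] [-0.18038913 -0.63230452  0.37482095] 7.1917
tip [0.48540321 0.06400681 0.28085367]
```

Run:
```python
from bench import ctrl,fingers,solver,state,eyes,ticket
from h import *
s=state();o=s['eef_rot'];p0=np.array(s['position'])
r=.2774;bz=.281-.009-.118; ph0=np.arcsin(bz/r); hx=.485+r*np.cos(ph0); B0=np.array([hx-r*np.cos(ph0),0,.118+r*np.sin(ph0)]);print(ph0,hx)
pos=lambda ph:p0+np.array([hx-r*np.cos(ph),0,.118+r*np.sin(ph)])-B0
for ph in np.linspace(ph0,.09,6)[1:]:
    g=ctrl.line_to(pos(ph),v=.07,guard=25); s=state(); print(ph,g,s['position'],s['contact_force'],s['t'])
    if g: break
else:
    for ph in(.05,.02):
        g=ctrl.line_to(pos(ph),v=.02,guard=12); s=state(); print(ph,g,s['position'],s['contact_force'],s['t'])
        if g: break
```

```text
0.5885493223163368 0.7157265914453728
0.4888394578530695 False [0.46648424 0.06378913 0.27362261] [ 0.81891331 -0.52259825  1.67894422] 7.7417
0.3891295933898021 False [0.45469941 0.06382263 0.24855717] [0.36853952 0.56085568 0.50250132] 8.2833
0.28941972892653467 False [0.44541951 0.0638266  0.22245213] [0.97643557 0.63393783 0.01312946] 8.825
0.18970986446326732 False [0.43886142 0.0638418  0.19561839] [0.07657109 1.07117962 0.64755215] 9.3667
0.09 False [0.4350188  0.06384152 0.16825185] [ 1.00191831 -0.14588148  0.69484445] 9.9083
0.05 False [0.43402471 0.0638689  0.15701726] [-2.14625363  0.68034795  3.35286081] 10.6167
0.02 True [0.43401213 0.06387122 0.15683996] [-3.78029013  0.34326028  8.18207566] 10.825
```

Run:
```python
from bench import ctrl,fingers,solver,state,eyes,ticket
from h import *
p=np.array(state()['position']); ctrl.line_to(p+[0,0,.10],v=.12); fingers.gripper_open()
o=q(np.pi-.005)
ctrl.move_to([.48,-.083,.28],o); cap(eyes,'wrist','k1')
ctrl.line_to([.505,-.063,.26],v=.15); cap(eyes,'wrist','k2')
a=cap(eyes,'top','top1'); print(state()['t'])
# closed lid: bar surface depth in top & wrist
import itertools
g=a['img'].max(2)
for y in range(225,262,3): print(y,[(int(g[y,x]),np.round(bydepth(a,(x,y))[0][[0,2]],3).tolist()) for x in(150,165,180)])
k=[load(x)['img'] for x in('k1','k2')]
cv2.imwrite('pics/k12.png',cv2.resize(np.hstack(k),(800,300)))
```

```text
13.8083
225 [(115, [0.47, 0.687]), (126, [0.47, 0.69]), (126, [0.471, 0.691])]
228 [(115, [0.468, 0.688]), (126, [0.468, 0.69]), (126, [0.469, 0.691])]
231 [(114, [0.466, 0.687]), (126, [0.467, 0.689]), (127, [0.467, 0.689])]
234 [(113, [0.465, 0.685]), (127, [0.465, 0.69]), (126, [0.465, 0.689])]
237 [(114, [0.463, 0.688]), (126, [0.463, 0.689]), (127, [0.463, 0.689])]
240 [(117, [0.461, 0.685]), (125, [0.461, 0.69]), (128, [0.461, 0.689])]
243 [(132, [0.459, 0.686]), (124, [0.459, 0.689]), (129, [0.46, 0.691])]
246 [(132, [0.457, 0.686]), (136, [0.457, 0.691]), (130, [0.458, 0.691])]
249 [(134, [0.455, 0.69]), (137, [0.456, 0.689]), (130, [0.456, 0.689])]
252 [(135, [0.454, 0.69]), (137, [0.454, 0.691]), (137, [0.454, 0.691])]
255 [(134, [0.452, 0.691]), (136, [0.452, 0.691]), (137, [0.452, 0.689])]
258 [(135, [0.45, 0.691]), (136, [0.45, 0.692]), (136, [0.45, 0.69])]
261 [(136, [0.448, 0.691]), (137, [0.448, 0.693]), (136, [0.449, 0.692])]
```

View pics/k12.png

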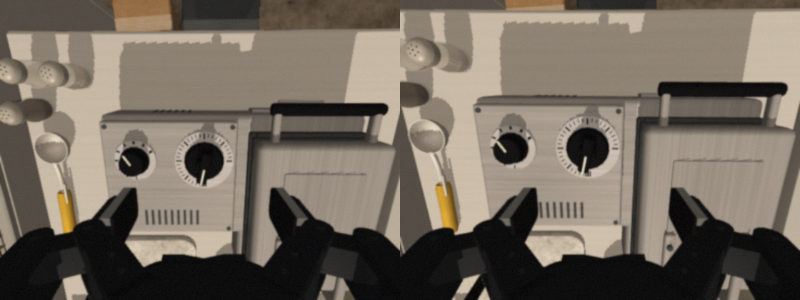

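The lid looks closed: the bar is down at (330,108) in k1. The timer key is at (205,160) in k1 and (586,150) in the k2 half, pointing near zero.

```bash
cat >> h.py <<'E'
def white(c,box,th=110):
    x0,y0,x1,y1=box; g=(c['img'].min(2)[y0:y1,x0:x1]>th).astype(np.uint8)
    n,l,s,ce=cv2.connectedComponentsWithStats(g)
    out=[]
    for i in range(1,n):
        if s[i,4]<15: continue
        m=(np.argwhere(l==i)[:,::-1]+[x0,y0]).astype(np.float32)
        (cx,cy),(w,h),an=cv2.minAreaRect(m); 
        v=np.linalg.svd(m-m.mean(0))[2][0]; t=(m-m.mean(0))@v
        out.append((m.mean(0)+v*t.min(),m.mean(0)+v*t.max(),s[i,4]))
    return out
E
python3 - <<'E'
from h import *
a,b=load('k1'),load('k2')
def bar(c,x0,x1,y0,y1):
    g=c['img'].max(2)<45; cl=[]
    for x in range(x0,x1):
        r=np.flatnonzero(g[y0:y1,x]); cl.append((x,y0+r.mean(),len(r)))
    return np.array(cl)
for c,xs in((a,(400,450,500)),(b,(385,430,480))):
    for x in xs:
        y0=125 if c is a else 95
        col=c['img'].max(2)[y0:y0+65,x]; r=np.flatnonzero(col<45)+y0; print('bar col',x,r.min(),r.max(),bydepth(c,(x,int(r.mean()))))
    print('lid top',bydepth(c,(450,230)),bydepth(c,(430,215)))
for n,c,box in(('k1',a,(268,225,305,268)),('k2',b,(240,215,285,255))):
    for th in(90,110): 
      for e in white(c,box,th):
        P=onplane(c,e[:2],.136);d=P[np.argmax(P[:,0])]-P[np.argmin(P[:,0])];print(n,th,e,P[:,:2].tolist(),np.arctan2(d[1],d[0]))
i=[c['img'][y:y+80,x:x+80] for c,x,y in((a,248,185),(b,220,165))]
cv2.imwrite('pics/kk.png',cv2.resize(np.hstack(i),None,fx=5,fy=5,interpolation=cv2.INTER_CUBIC))
E
```

```text
bar col 400 145 189 [[0.44057645 0.01403741 0.13904404]]
bar col 450 145 189 [[0.44286154 0.05765001 0.13665413]]
bar col 500 145 189 [[0.4422662  0.09936948 0.13732482]]
lid top [[0.50209341 0.06015428 0.14830012]] [[0.4882154  0.04094104 0.14866696]]
bar col 385 115 134 [[0.43664485 0.01417459 0.13928629]]
bar col 430 116 135 [[0.43751168 0.04815911 0.1397419 ]]
bar col 480 116 135 [[0.43770331 0.08589299 0.13964624]]
lid top [[0.51783228 0.06910867 0.15144841]] [[0.50610788 0.05292404 0.14895183]]
k1 90 (array([267.73737, 258.12408], dtype=float32), array([304.3563, 257.0405], dtype=float32), np.int32(658)) [[0.5336537482222707, -0.09997826074228561], [0.5327470489838533, -0.06554713693078071]] -1.5444687011648934
k1 110 (array([267.7617 , 258.41287], dtype=float32), array([304.34406, 257.39764], dtype=float32), np.int32(629)) [[0.5339495823969919, -0.09996137782277105], [0.533112039952412, -0.06555422191428975]] -1.5464590325298886
k2 90 (array([239.49997, 242.1243 ], dtype=float32), array([284.3436, 243.6069], dtype=float32), np.int32(953)) [[0.534147336282793, -0.10109751320225172], [0.5355925784202051, -0.06255831868112041]] 1.5333133111732917
k2 110 (array([239.47487, 242.54587], dtype=float32), array([284.33572, 244.06125], dtype=float32), np.int32(893)) [[0.5345358951157306, -0.10113527700543941], [0.5360127296322783, -0.06256586099106536]] 1.5325247232517636
```

View pics/kk.png

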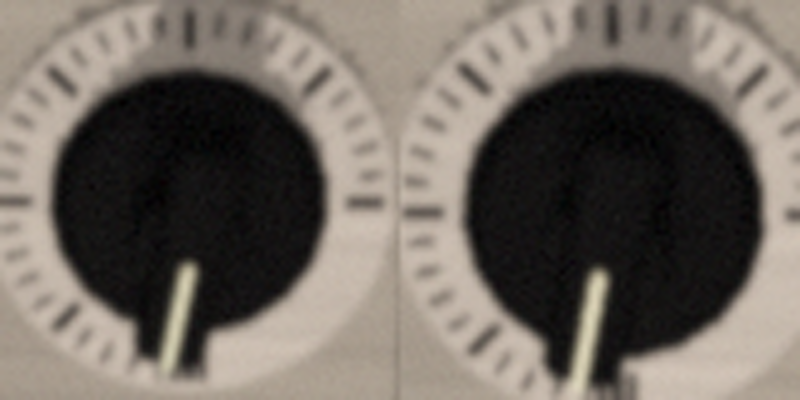

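Run:
```python
from h import *
a,b=load('k1'),load('k2')
print(tri(a,(286,238),b,(259.6,219)),tri(a,(281.6,259),b,(256,242.6)))
for c,p in((a,[(286,238),(281.6,259)]),(b,[(259.6,219),(256,242.6)])):
    P=onplane(c,p,.136);d=P[1]-P[0];print(P[:,:2],np.arctan2(d[1],d[0]))
print('axis',onplane(a,(286,225.6),.108),onplane(b,(262.8,208.2),.108),tri(a,(286,225.6),b,(262.8,208.2)))
print('20mark',onplane(a,(286,190.6),.099),onplane(b,(220+213/5,165+25/5),.099))
```

```text
(array([ 0.5114662 , -0.08279721,  0.14159345]), np.float64(0.00019680655233417308)) (array([ 0.53464518, -0.08694242,  0.13594775]), np.float64(1.8330713218370955e-05))
[[ 0.51354303 -0.08271722]
 [ 0.5346294  -0.08694677]] -0.1979554001605852
[[ 0.51333023 -0.08332832]
 [ 0.53461577 -0.08693201]] -0.16771176791939113
axis [[ 0.51103096 -0.08254965  0.108     ]] [[ 0.51175435 -0.0824715   0.108     ]] (array([ 0.51294773, -0.08267892,  0.1030064 ]), np.float64(0.0005001295224618203))
20mark [[ 0.47699543 -0.08235904  0.099     ]] [[ 0.47764919 -0.08253223  0.099     ]]
```

Run:
```python
from bench import ctrl,fingers,solver,state,eyes,ticket
from h import *
ky=-.19; A=np.array([.5127,-.0827]); o=q(np.pi+ky)
ctrl.move_to([*A,.20],o)
print(ctrl.line_to([*A,.130],v=.06,guard=5)); s=state();print(s['position'],s['qpos'])
fingers.clamp(40); s=state(); print('w',s['width'],s['contact_force'],s['moment'],s['gripper_force'])
q0=np.array(s['qpos'])
for d in np.linspace(0,np.pi-.19,9)[1:]:
    j=q0.copy(); j[5]+=d; ctrl.movej(j); s=state(); print(round(d,2),s['t'],np.round(s['qpos'][5],3),np.round(s['contact_force'],1),np.round(s['moment'],3),np.round(s['position'],4))
```

```text
False
[ 0.51290722 -0.08275692  0.13037303] [-3.21584997e-01  2.70812241e-01 -2.73194961e-01  1.02610683e+00
  1.80562607e-06 -1.31595726e-01]
w 0.1559413205655645 [-0.63383816 -0.38353001  2.56792769] [-0.14762092  0.13810514 -0.01432663] 42.52524197101593
0.37 16.575 0.234 [-0.5  0.8  2.4] [ 0.04   0.07  -0.092] [ 0.5128 -0.0827  0.1302]
0.74 17.0167 0.601 [0.7 1.5 1.4] [ 0.285 -0.146 -0.063] [ 0.5128 -0.0827  0.1302]
1.11 17.4583 0.969 [2.  2.2 1. ] [ 0.438 -0.38  -0.051] [ 0.5129 -0.0826  0.1302]
1.48 17.9 1.338 [3.4 3.5 0.2] [ 0.578 -0.704 -0.048] [ 0.513  -0.0827  0.1302]
1.84 18.3417 1.706 [3.7 2.7 0.3] [ 0.592 -0.92  -0.045] [ 0.5131 -0.0827  0.1302]
2.21 18.7833 2.074 [ 4.7  3.1 -0.9] [ 0.593 -0.943  0.03 ] [ 0.5131 -0.0828  0.1302]
2.58 19.225 2.443 [ 5.1  2.5 -0.8] [ 0.511 -0.984 -0.074] [ 0.5132 -0.0828  0.1302]
2.95 19.6667 2.812 [ 5.5  2.4 -1.2] [ 0.383 -1.006 -0.006] [ 0.5132 -0.0829  0.1302]
```

Run:
```python
from bench import ctrl,fingers,solver,state,eyes,ticket
from h import *
fingers.gripper_open(); p=np.array(state()['position'])
ctrl.line_to([p[0],p[1],.20],v=.12)
s=state();j=np.array(s['qpos']);q2=j[5];j[5]-=np.pi;ctrl.movej(j);
ctrl.line_to([.5127,-.0827,.24],v=.12); cap(eyes,'wrist','m1')
ctrl.line_to([.5127,-.0827,.20],v=.12)
print(ctrl.line_to([.5127,-.0827,.130],v=.06,guard=5)); fingers.clamp(50); s=state(); print(s['t'],'w',s['width'],s['qpos'][5],q2-np.pi,np.round(s['contact_force'],1),np.round(s['moment'],3))
q0=np.array(s['qpos'])
for d in list(np.arange(.2,1.41,.2))+[1.48]:
    j=q0.copy(); j[5]+=d; ctrl.movej(j); s=state(); print(round(d,2),round(s['t'],2),np.round(s['qpos'][5]-j[5],4),np.round(s['tau'][5],3),np.round(s['contact_force'],1),np.round(s['moment'],3))
```

```text
False
26.7333 w 0.15087167704114024 -0.3215232355376684 -0.32167716304627403 [-1.3 -1.2  2.4] [-0.178  0.274  0.052]
0.2 27.04 -0.0041 0.662 [0.7 0.3 2.3] [ 0.029  0.161 -0.034]
0.4 27.35 -0.0068 0.617 [-0.5  0.6  2.1] [0.133 0.138 0.027]
0.6 27.66 -0.0079 0.6 [0.1 1.7 2.4] [ 0.3    0.059 -0.08 ]
0.8 27.97 -0.0083 0.595 [0.6 3.1 2.2] [ 0.503 -0.052  0.034]
1.0 28.27 -0.0085 0.594 [1.6 2.9 2.2] [ 0.728 -0.248  0.032]
1.2 28.58 -0.0086 0.594 [2.1 3.6 1.6] [ 0.854 -0.395 -0.026]
1.4 28.89 -0.0093 0.465 [2.  4.9 1.9] [ 1.041 -0.548 -0.044]
1.48 29.14 -0.0096 0.285 [2.1 4.5 1.4] [ 1.061 -0.562 -0.032]
```

Run:
```python
from bench import ctrl,fingers,solver,state,eyes,ticket
from h import *
q0=np.array(state()['qpos']); base=-.3215
cmd=base+1.48; j=q0.copy(); ref=None
for i in range(12):
    cmd+=.02; j[5]=cmd; ctrl.movej(j)
    M=[];T=[]
    for _ in range(4): ctrl.dwell(.02); s=state(); M.append(s['moment']);T.append(s['tau'][5])
    m=np.mean(M,0); ref=m[2] if ref is None else ref
    print(round(cmd-base,3),round(s['t'],2),np.round(s['qpos'][5]-cmd,4),np.round(np.mean(T),3),np.round(m,3),round(s['width'],4))
    if s['qpos'][5]-cmd<-.03: break
```

```text
1.5 29.46 -0.0044 0.046 [ 0.813 -0.355  0.103] 0.1535
1.52 29.77 -0.0013 0.026 [ 0.862 -0.457  0.036] 0.1562
1.54 30.09 -0.0006 0.025 [ 0.862 -0.477 -0.007] 0.1538
1.56 30.41 -0.0005 0.028 [ 0.89  -0.525 -0.004] 0.1487
1.58 30.73 -0.0005 0.029 [ 0.909 -0.614 -0.031] 0.1516
1.6 31.04 -0.0008 0.452 [ 0.855 -0.621  0.416] 0.1495
1.62 31.36 -0.0008 0.883 [ 0.721 -0.625  0.862] 0.1491
1.64 31.68 -0.0007 1.224 [ 0.691 -0.6    1.183] 0.1517
1.66 31.99 -0.0007 1.531 [ 0.634 -0.557  1.49 ] 0.1506
1.68 32.31 -0.0007 1.831 [ 0.632 -0.531  1.773] 0.1537
1.7 32.62 -0.0007 2.13 [ 0.646 -0.476  2.107] 0.1517
1.72 32.94 0.0001 1.347 [-1.072 -0.233  1.284] 0.1559
```

Run:
```python
from bench import ctrl,fingers,solver,state,eyes,ticket
from h import *
base=-.3215
fingers.gripper_open(); j=np.array(state()['qpos']); j[5]=base+1.581
ctrl.movej(j); ctrl.line_to([.5127,-.0827,.130],v=.06); fingers.clamp(50); s=state(); print(s['width'],s['moment'],s['position'],s['qpos'][5]-base)
q0=np.array(s['qpos'])
for d in(1.2,.8,.4,.15,.010):
    j=q0.copy(); j[5]=base+d; ctrl.movej(j)
ctrl.dwell(.3); s=state(); print(s['t'],s['qpos'][5]-base,np.round(s['moment'],3),np.round(s['contact_force'],1))
fingers.gripper_open(); ctrl.line_to([.5127,-.0827,.22],v=.1)
ctrl.line_to([.48,-.083,.28],v=.15); c=cap(eyes,'wrist','n1'); ctrl.line_to([.505,-.063,.26],v=.15); d=cap(eyes,'wrist','n2')
i=[c['img'][y:y+80,x:x+80] for c,x,y in((c,248,185),(d,220,165))]
cv2.imwrite('pics/nn.png',cv2.resize(np.hstack(i),None,fx=5,fy=5,interpolation=cv2.INTER_CUBIC)); print(state()['t'])
```

```text
0.14964767405555454 [ 0.1126886  -0.16331365  0.01675822] [ 0.51296491 -0.08270453  0.1302026 ] 1.580789970822139
37.0833 0.012462832229005516 [-0.973  0.641 -0.082] [-3.1 -4.3  1.5]
39.9417
```

View pics/nn.png

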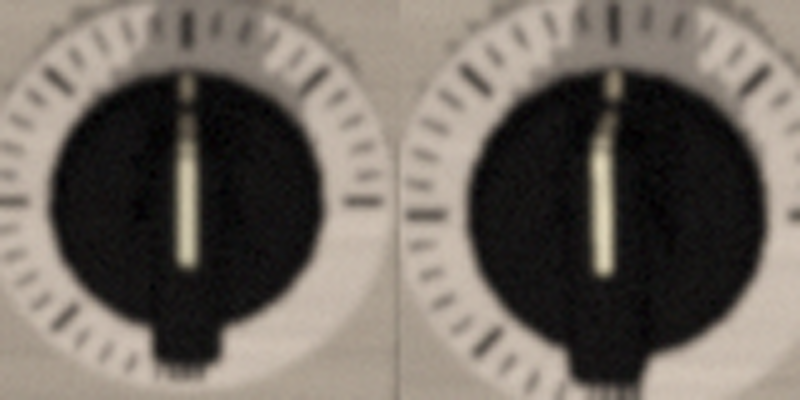

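The key's white line (187, 265→75) points straight at the 20-minute mark (187,28). Last, I'll check the thermostat, mills and lid against the earlier frame from the same pose, then hand in.

Run:
```python
from bench import ctrl,fingers,solver,state,eyes,ticket
from h import *
a,b=load('k1'),load('n1')
D=cv2.absdiff(a['img'],b['img']).max(2)
for n,(x0,y0,x1,y1) in dict(therm=(160,200,215,260),mills=(0,80,130,180),scoop=(45,180,110,260),lid=(370,140,545,250),timer=(250,190,325,270)).items():
    r=D[y0:y1,x0:x1]; print(n,(r>40).sum(),r.max())
c=load('n2')
for x in(385,430,480): print(bydepth(c,(x,125)))
print(state()['contact_force'],state()['t'])
if (D[200:260,160:215]>40).sum()<20: ticket.finish_job(); print('done')
```

```text
therm 18 49
mills 29 53
scoop 0 35
lid 172 70
timer 330 184
[[0.43803467 0.01379289 0.13909378]]
[[0.43839548 0.04816448 0.13834018]]
[[0.43881425 0.08582586 0.13851212]]
[-0.48743766 -0.02540586  0.28557941] 39.9417
the job is handed in; nothing more can be done
done
```

The job is handed in at about 40 s of robot time: the lid is closed, the timer key was wound to its stop and turned back to the 20-minute mark, and the thermostat, mills and scoop look unmoved against the earlier picture.

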